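Snap the lid of the food box shut all round

TASK

The lid lies on the clear food box by the fryer, but its four side flaps still stand open. Press round the lid with the fingertips, flap by flap, until every flap has clicked shut, level with the lid. Only press: do not lift, tip or push the box out of its place, leave the shaker, bottle and cup alone, and finish clear of everything.

Things in the scene. Friction and masses are not known exactly. Their poses are not given: they have to be found in the camera images.
- food_box: clear plastic food box, 0.6 to 0.9 kg with its filling, loose on the steel table; walls 146 mm (own x) by 186 mm (own y). Origin: centre of the underside; z up. Its white snap-fit lid, 162 by 202 mm, lies on it
- lid_top (a point): centre of the lid's flat top, 90 mm above the table; axes as the box. The lid's middle and corners are already down. Between the corners each side of the lid is one snap flap on a living hinge that runs along that side, 30 mm in from the edge; the two long flaps are 140 mm long, the two short ones 100 mm. Open, a flap slopes up to the outside, its outer edge 10 mm above the corners
- flap_front (a joint): angle of the long flap on the box's own -x side: 0 = open, sloping up; 0.36 rad = shut, level with the lid (end stop). All four are open at the start. Pressed at its pad it resists with up to about 10 N, gives way at 0.2 to 0.25 rad, then snaps down by itself and stays; let go earlier it springs back to 0
- flap_front_pad (a point): the place to press, on the ribbed top face of the long flap on the box's own -x side: middle of the flap's length, 20 mm outward of its hinge and 10 mm in from the lid's outer edge; point x points outward across the flap, z is the normal of its top face. It goes down about 7 mm, to 90 mm above the table, as the flap shuts
- flap_back (a joint): angle of the long flap on the box's own +x side: 0 = open, sloping up; 0.36 rad = shut, level with the lid (end stop). All four are open at the start. Pressed at its pad it resists with up to about 10 N, gives way at 0.2 to 0.25 rad, then snaps down by itself and stays; let go earlier it springs back to 0
- flap_back_pad (a point): the place to press, on the ribbed top face of the long flap on the box's own +x side: middle of the flap's length, 20 mm outward of its hinge and 10 mm in from the lid's outer edge; point x points outward across the flap, z is the normal of its top face. It goes down about 7 mm, to 90 mm above the table, as the flap shuts
- flap_left (a joint): angle of the short flap on the box's own +y side: 0 = open, sloping up; 0.36 rad = shut, level with the lid (end stop). All four are open at the start. Pressed at its pad it resists with up to about 10 N, gives way at 0.2 to 0.25 rad, then snaps down by itself and stays; let go earlier it springs back to 0
- flap_left_pad (a point): the place to press, on the ribbed top face of the short flap on the box's own +y side: middle of the flap's length, 20 mm outward of its hinge and 10 mm in from the lid's outer edge; point x points outward across the flap, z is the normal of its top face. It goes down about 7 mm, to 90 mm above the table, as the flap shuts
- flap_right (a joint): angle of the short flap on the box's own -y side: 0 = open, sloping up; 0.36 rad = shut, level with the lid (end stop). All four are open at the start. Pressed at its pad it resists with up to about 10 N, gives way at 0.2 to 0.25 rad, then snaps down by itself and stays; let go earlier it springs back to 0
- flap_right_pad (a point): the place to press, on the ribbed top face of the short flap on the box's own -y side: middle of the flap's length, 20 mm outward of its hinge and 10 mm in from the lid's outer edge; point x points outward across the flap, z is the normal of its top face. It goes down about 7 mm, to 90 mm above the table, as the flap shuts
- shaker: aluminium shaker with a domed steel top and a wire-like handle, 64 mm diameter, 104 mm tall; a loose bystander standing near the box; origin: centre of its underside
- sauce: clear squeeze bottle with a pointed nozzle, 60 mm diameter, 128 mm tall; a loose bystander standing near the box; origin: centre of its underside
- measure: open steel measuring cup, 76 mm diameter, 70 mm tall; a loose bystander standing near the box; origin: centre of its underside
Things that resemble listed ones, but are neither listed nor needed, are in the scene too. Leave any blue or turquoise look-alike of the food_box alone.

How it is judged:
By the outcome, as a careful person would: the job done as asked, in the order asked, and still so for the second after the job is handed in, with the robot touching nothing.
It also fails if it takes over 48 s, if anything falls off the work surface, if the arm or the gripper's body presses on something with over 40 N, if the wrist force passes 120 N, or if a joint passes its speed limit or range.

ROBOT

A 6-joint arm with a two-finger parallel gripper is mounted at the origin on the work surface. World frame = base frame: x ahead of the robot, y to its left, z up, the work surface at z = 0. Lengths are in m, angles in rad, forces in N, time in s.
With the tool pointing down it reaches from about 0.35 to 0.8 m from the base axis. Payload 7.3 kg.
Tool frame: the origin (TCP) lies between the finger pads; the fingertips stand 25 mm ahead of it and the grasp point (between the pads) lies 6 mm ahead of it (r.tip_extent is the distance from the TCP to the fingertips, in m); z points along the fingers, y is the direction in which the jaws open and shut (so a half turn about z gives the same grasp; the last joint's range is limited). The gripper opens to 85 mm and grips with 20 to 120 N. Pads are 22 mm wide; open, the fingers measure 114 mm over their backs; the gripper's body (76 mm by 85 mm) begins 54 mm behind the grasp point. The pads swing forward as they close: fully open they stand 13 mm farther back than shut.
Start: joints at [-1.395, 0.342, 1.524, -0, 1.275, -0.146], TCP at [0.166, -0.498, 0.256] pointing down, gripper open.
Joint ranges: [-2.53, 2.53], [-0.77, 2.02], [0.04, 2.7], [-1, 4.14], [0.28, 2.66], [-3.11, 3.11]. Speed limits (rad/s): [2.57, 2.57, 3.14, 3.14, 3.14, 3.14].

INTERFACE

Orientations are given as a unit quaternion [x, y, z, w].
In Python, from workcell import r, command_gripper, optics gives the robot as it stands. The module is installed in compiled form; this text tells all that it offers. Calls block until the motion is done:
- r.reach(position, orientation): joint-space move of the TCP to a pose.
- r.move_straight(position, orientation=None, speed=0.15, max_force=None): straight line of the TCP; orientation=None keeps the orientation; speed is the mean speed in m/s. With max_force (N) it stops when the force on the tool has changed by that much, and returns True; else False.
- r.movej(angles): joint-space move.
- command_gripper(opening, force=None): finger opening in m; force is the grip in N (None keeps the last); returns when the fingers have stopped.
- r.hold(seconds).
- r.solve_ik(position, orientation): joint angles nearest the present ones, or None.
- r.read_state(): the state.
- optics.get_image(name): name is "side" or "top" or "wrist"; returns (picture, depth): 480x640x3 uint8, red, green, blue; 480x640 float32, m along the optical axis (not along the pixel's ray), 0 where there is no reading.
- optics.camera_model(name): a dict with "K" (3x3 intrinsics, pixels), "R" (3x3) and "t" (3): a world point X has camera coordinates R X + t; the wrist camera has in their place "tool_from_camera" (4x4, takes a point from camera to tool coordinates, whose origin is the TCP and whose axes are the flange's). Camera axes: x right, y down, z forward; pixel columns grow to the right and rows downward; lengths in m; the calibration is good to about 2 mm. A picture is of the moment at which its call begins: read the wrist's pose just before it. camera_model takes no time and is no camera call.
A pose or a line that the arm cannot do raises r.PlanningError and nothing moves.
- r.finish_job(): hands the job in, once; it reports no verdict.
The state is a dict: "time_s": time; "joint_positions": joint angles; "dq": joint speeds; "tau": joint torques, N m; "eef_pos": TCP position; "eef_rot": TCP orientation; "contact_force": force on the tool from outside, world axes, zero at the start; "torque": the same for the moment, N m; "grip_width": finger opening in m.
Only numpy, scipy, OpenCV 4.12 (cv2) and the standard library are available. Lean on these libraries where they do the work, as an engineer would, in place of code of your own. Each camera call takes 0.05 s, during which the arm holds its last target.

## Working session

There is one attempt and no reset: what is moved stays moved. The work goes in short steps, each a Python script; the robot and the scene stay as the last script left them, time stands still between calls to the robot, and variables do not carry over. Pictures are saved under pics/ and viewed, and the job is handed in when it is done.

```bash
mkdir -p pics; python3 - <<'E'
from workcell import r, command_gripper, optics
import cv2, numpy as np
for n in ["top","side"]:
    p,d=optics.get_image(n); cv2.imwrite(f"pics/{n}0.png",p[:,:,::-1]); np.savez(f"{n}0.npz",p=p,d=d)
    print(n,optics.camera_model(n))
s=r.read_state(); print(s['time_s'],s['eef_pos'],s['eef_rot'],s['grip_width'],r.tip_extent)
E
```

```text
top {'K': array([[596.33600965,   0.        , 319.44673653],
       [  0.        , 596.33600965, 250.3909402 ],
       [  0.        ,   0.        ,   1.        ]]), 'R': array([[ 1.01275561e-02, -9.99946447e-01,  2.12970630e-03],
       [-9.92802657e-01, -1.03093274e-02, -1.19317231e-01],
       [ 1.19332797e-01, -9.05986125e-04, -9.92853898e-01]]), 't': array([-0.01249133,  0.56759106,  1.25268709])}
side {'K': array([[566.78232566,   0.        , 326.65620854],
       [  0.        , 566.78232566, 250.35397291],
       [  0.        ,   0.        ,   1.        ]]), 'R': array([[-0.69504404, -0.71889766,  0.00999673],
       [-0.56542725,  0.53797207, -0.62520243],
       [ 0.4440786 , -0.44019565, -0.78039861]]), 't': array([0.37059514, 0.38146749, 0.94572859])}
0.1 [ 0.16600099 -0.49772037  0.25569893] [ 9.87086473e-01  1.60186807e-01  2.03517474e-06 -6.93671659e-04] 0.08532091918758644 0.025
```

View pics/top0.png

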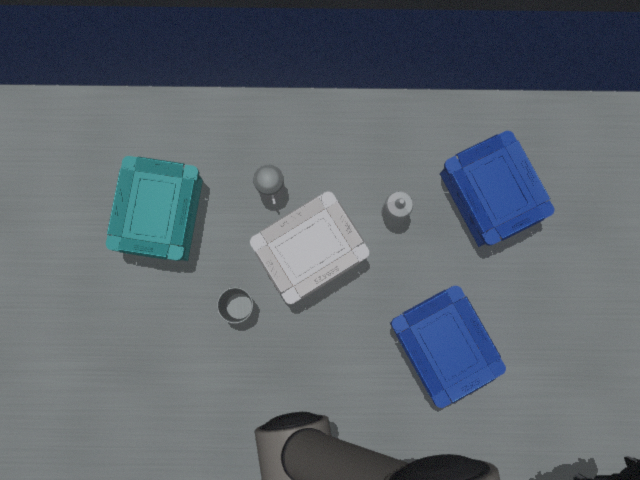

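View pics/side0.png

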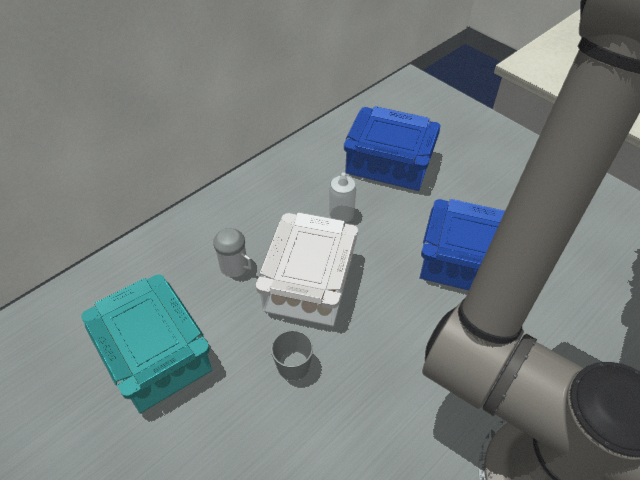

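The white-lidded clear box is at top (310,248) and side (308,260). The look-alikes in the top view are teal (153,208), blue (498,188) and blue (448,345). Only the white one fits the description: white lid, clear walls. The shaker is at (268,180), the bottle at (399,205) and the cup at (236,306).

```bash
cat > h.py <<'E'
import cv2, numpy as np
from workcell import r, command_gripper, optics
def cloud(n,d):
    m=optics.camera_model(n);K=m['K'];v,u=np.indices(d.shape)
    c=np.stack([(u-K[0,2])/K[0,0]*d,(v-K[1,2])/K[1,1]*d,d],-1)
    return (c-m['t'])@m['R']
def ray(n,uv,z):
    m=optics.camera_model(n);c=-m['R'].T@m['t']
    g=m['R'].T@np.linalg.solve(m['K'],[uv[0],uv[1],1.]); return c+g*(z-c[2])/g[2]
E
python3 - <<'E'
from h import *
for n in ["top","side"]:
    f=np.load(f"{n}0.npz");p=f['p'];d=f['d']
    P=cloud(n,d)
    m=((p.min(-1)>(150)).astype(np.uint8))
    m&=((P[...,2]>.075)&(P[...,2]<.115)).astype(np.uint8)
    k,l,st,ce=cv2.connectedComponentsWithStats(m)
    i=1+np.argmax(st[1:,4]);print(n,st[i],ce[i])
    Q=P[l==i]; print(np.median(Q,0),np.percentile(Q[:,2],[2,25,50,75,98]))
    rr=cv2.minAreaRect(Q[:,:2].astype(np.float32)*1000);print(rr,cv2.boxPoints(rr).tolist())
    if n=="top":
        hull=cv2.convexHull(np.argwhere(l==i)[:,::-1].astype(np.int32))
        cn,_=cv2.findContours((l==i).astype(np.uint8),0,1);rp=cv2.minAreaRect(max(cn,key=len));print(rp)
        print([ray(n,c,.093).round(4).tolist() for c in cv2.boxPoints(rp)])
        for nm,uv,z in [("shaker",(268,180),.1),("sauce",(399,205),.1),("cup",(236,306),.07)]: print(nm,ray(n,uv,z))
    x0,y0=[int(v) for v in ce[i]]
    cv2.imwrite(f"pics/{n}crop.png",cv2.resize(p[y0-75:y0+75,x0-100:x0+100,::-1],None,fx=4,fy=4,interpolation=2))
E
```

```text
top [ 250  192  119  112 7068] [308.83559706 246.5155631 ]
[0.56858531 0.01554806 0.09121033] [0.08513922 0.08901629 0.09121033 0.09437162 0.10140951]
((569.0413208007812, 14.58447265625), (161.04832458496094, 201.8023681640625), 32.5095329284668) [[446.90679931640625, 56.397743225097656], [555.3634643554688, -113.78260040283203], [691.1758422851562, -27.228797912597656], [582.7191772460938, 142.9515380859375]]
((309.10015869140625, 246.68397521972656), (77.69805908203125, 97.525390625), 58.06932067871094)
[[0.5817, 0.1426, 0.093], [0.692, -0.0272, 0.093], [0.5545, -0.1128, 0.093], [0.4471, 0.0557, 0.093]]
shaker [0.70576815 0.10163831 0.1       ]
sauce [ 0.65589446 -0.16997457  0.1       ]
cup [0.4454655  0.16516201 0.07      ]
side [ 256  213  102   92 6551] [307.40283926 257.84536712]
[0.56857213 0.02194896 0.09208563] [0.08748992 0.09031967 0.09208563 0.09554131 0.10157278]
((569.9830932617188, 17.02764892578125), (162.86505126953125, 206.20538330078125), 32.75204849243164) [[445.7177429199219, 59.683677673339844], [557.2757568359375, -113.7391128540039], [694.2484130859375, -25.628379821777344], [582.6904296875, 147.79440307617188]]
```

View pics/topcrop.png

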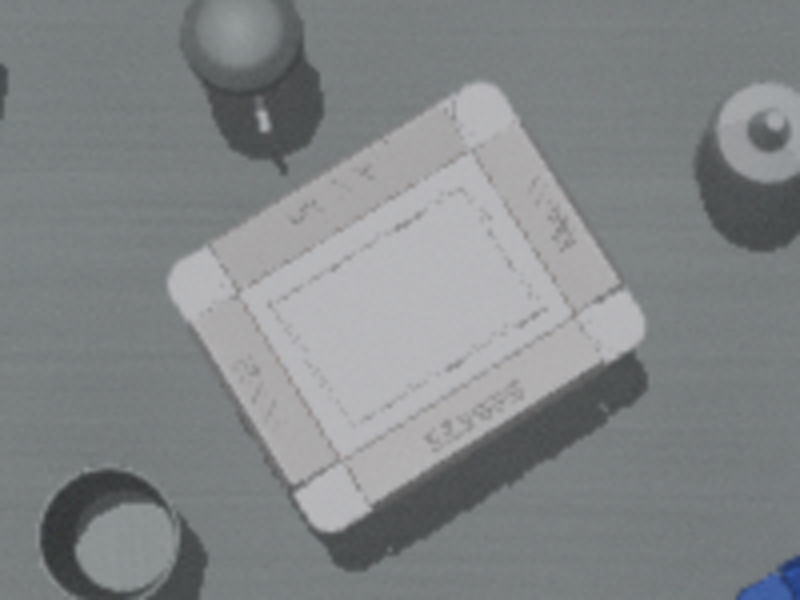

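View pics/sidecrop.png

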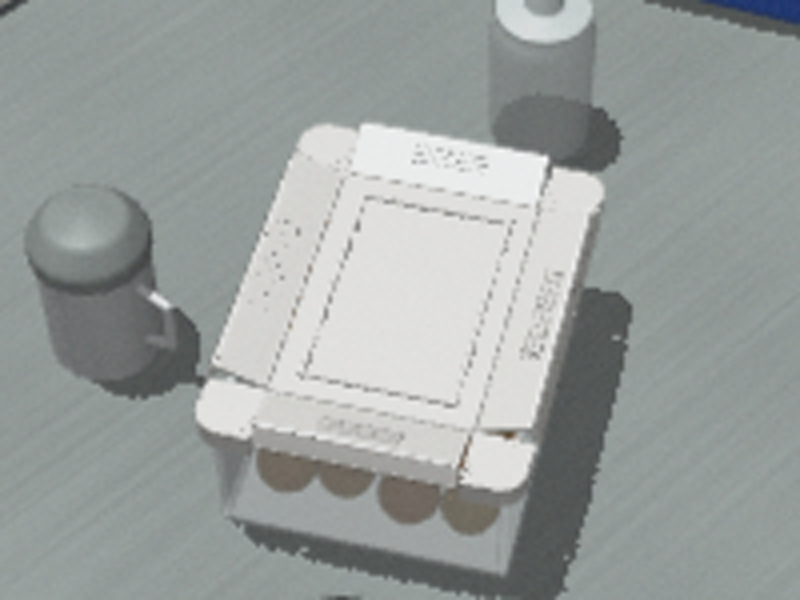

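The crops confirm the white-lidded clear box with tan filling. Its centre is about (0.569, 0.0155) and its own x axis points at 32.5°. All four flaps stand up.

Next I press the front flap.

```bash
cat >> h.py <<'E'
from scipy.spatial.transform import Rotation as R
C=np.array([.569,.0155]);A=np.radians(32.5)
ex=np.array([np.cos(A),np.sin(A)]);ey=np.array([-ex[1],ex[0]])
PAD={'front':(-ex,.070),'back':(ex,.070),'right':(-ey,.090),'left':(ey,.090)}
def target(n):
    o,L=PAD[n];xy=C+o*L;best=None;q0=np.array(r.read_state()['joint_positions'])
    for s in (1,-1):
        x=np.array([*(s*o),0]);z=np.array([0,0,-1.]);y=np.cross(z,x)
        q=R.from_matrix(np.stack([x,y,z],1)).as_quat()
        j=r.solve_ik([*xy,.18],q)
        if j is None: continue
        c=np.abs(np.array(j)-q0).max()
        if best is None or c<best[0]: best=(c,q,j)
    return xy,best
def st(t=''):
    s=r.read_state();print(t,round(s['time_s'],2),np.round(s['eef_pos'],4),'F',np.round(s['contact_force'],1))
def press(n,zt=.0885,F=25):
    xy,(c,q,j)=target(n)
    r.reach([*xy,.165],q); st('above '+n)
    r.move_straight([*xy,.130],speed=.12)
    hit=r.move_straight([*xy,zt+.025],speed=.02,max_force=F); st(f'down hit={hit}')
    r.move_straight([*xy,.165],speed=.15); st('up')
E
python3 - <<'E'
from h import *
for n in PAD:
    xy,b=target(n); print(n,xy,None if b is None else (b[0],np.round(b[2],2)))
command_gripper(0.0,20); st()
press('front',zt=.0895)
p,d=optics.get_image("side");cv2.imwrite("pics/s1.png",cv2.resize(p[180:340,220:400,::-1],None,fx=3.6,fy=3.6))
E
```

```text
front [ 0.5099626  -0.02211097] (np.float64(1.2014534945111708), array([-0.19,  0.39,  1.68, -0.  ,  1.07,  0.81]))
back [0.6280374  0.05311097] (np.float64(1.3578741027455827), array([-0.04,  0.6 ,  1.32, -0.  ,  1.22,  0.97]))
right [ 0.61735696 -0.06040523] (np.float64(1.1740100474520536), array([-0.22,  0.58,  1.35, -0.  ,  1.21, -0.79]))
left [0.52064304 0.09140523] (np.float64(1.4237751953653988), array([ 0.03,  0.42,  1.63, -0.  ,  1.09, -0.54]))
 0.87 [ 0.1661 -0.4981  0.2563] F [-0.9  0.3 -0.3]
above front 3.0 [ 0.5101 -0.0229  0.1651] F [-0.6  0.1  0.9]
down hit=False 4.37 [ 0.5099 -0.0223  0.1148] F [-2.4 -1.6  6.2]
up 4.85 [ 0.5097 -0.022   0.1645] F [-0.4 -0.3 -1.1]
```

View pics/s1.png

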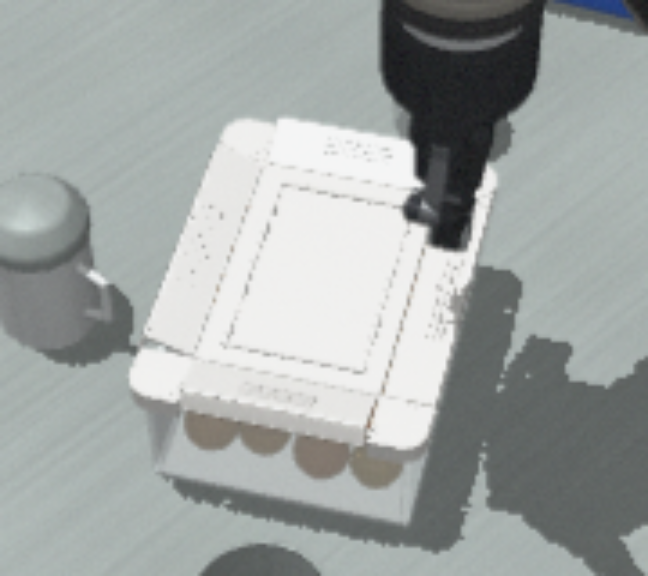

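In the crop, the front flap on the right side (about (440,310)) now runs level with its corner at (400,425), and the gap is gone. The other three are still open, so I continue round.

```bash
python3 - <<'E'
from h import *
for n in ['right','back','left']: press(n,zt=.089)
E
cat > chk.py <<'E'
from h import *
import sys
r.reach([.35,-.35,.28],r.read_state()['eef_rot']);st()
for n in ["top","side"]:
    p,d=optics.get_image(n);P=cloud(n,d)
    c=(309,247) if n=='top' else (308,262)
    cv2.imwrite(f"pics/{n}{sys.argv[1]}.png",cv2.resize(p[c[1]-75:c[1]+75,c[0]-100:c[0]+100,::-1],None,fx=4,fy=4,interpolation=2))
    m=((p.min(-1)>150)&(P[...,2]>.075)&(P[...,2]<.115)).astype(np.uint8)
    k,l,s,ce=cv2.connectedComponentsWithStats(m);i=1+np.argmax(s[1:,4]);Q=P[l==i]
    print(n,cv2.minAreaRect(Q[:,:2].astype(np.float32)*1000))
    B=np.stack([(Q[:,:2]-C)@ex,(Q[:,:2]-C)@ey],1)
    print(' mid',np.median(Q[(abs(B)<.035).all(1),2]).round(4))
    P0=cloud(n,np.load(f"{n}0.npz")['d'])[l==i]
    for k,(o,L) in PAD.items():
        a=(Q[:,:2]-C)@o; b=abs((Q[:,:2]-C)@np.array([-o[1],o[0]]))
        w=(a>L)&(a<L+.008)&(b<.04); w2=w&(b>.025)
        print(' ',k,w.sum(),'edge z',np.median(Q[w,2]).round(4),'before',np.median(P0[w,2]).round(4))
E
python3 chk.py 2
```

```text
above right 6.28 [ 0.617  -0.0603  0.1645] F [ 0.2 -0.2  0.6]
down hit=False 7.67 [ 0.6182 -0.0611  0.1149] F [ 0.7 -2.6  4.8]
up 8.16 [ 0.6169 -0.0601  0.1643] F [-0.  -0.1  0.4]
above back 9.41 [0.6278 0.0528 0.1643] F [ 0. -0. -0.]
down hit=False 10.8 [0.629  0.0535 0.1149] F [2.1 3.3 5.8]
up 11.29 [0.6275 0.053  0.1642] F [ 0.4  0.5 -0.3]
above left 12.64 [0.5206 0.0913 0.1645] F [ 0.4 -0.1  0.4]
down hit=False 14.03 [0.5207 0.0919 0.1148] F [-2.1  3.4  8.4]
up 14.53 [0.5204 0.0913 0.1645] F [-0.5  0.1  0.6]
 16.3 [ 0.3505 -0.3494  0.2797] F [ 0.5  0.  -0.3]
top ((569.0009765625, 14.70086669921875), (162.02206420898438, 202.17086791992188), 32.495147705078125)
 mid 0.0896
  front 153 edge z 0.0896 before 0.0985
  back 139 edge z 0.0893 before 0.0979
  right 147 edge z 0.0894 before 0.0981
  left 151 edge z 0.0894 before 0.0984
side ((570.8814086914062, 15.390579223632812), (162.57138061523438, 205.00192260742188), 32.397743225097656)
 mid 0.0906
  front 133 edge z 0.0905 before 0.0995
  back 124 edge z 0.0907 before 0.0986
  right 109 edge z 0.0907 before 0.0974
  left 156 edge z 0.0905 before 0.0974
```

View pics/side2.png

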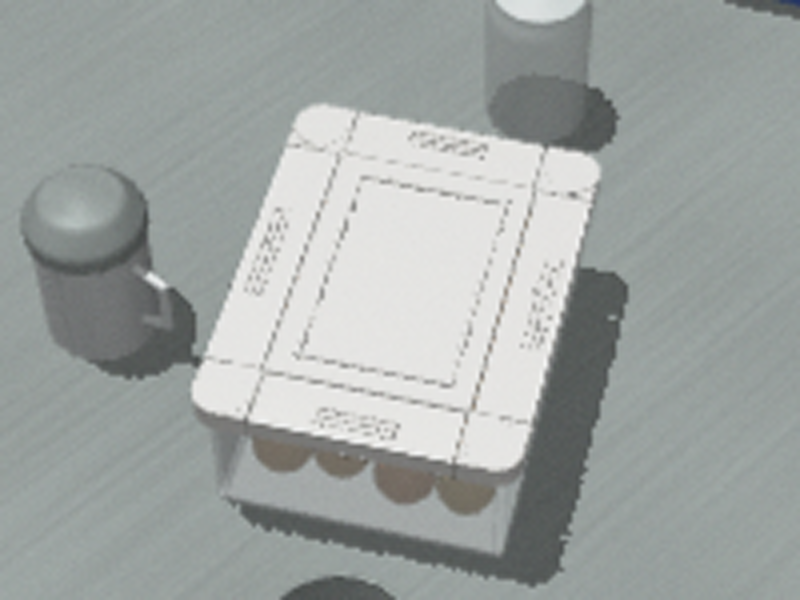

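View pics/top2.png

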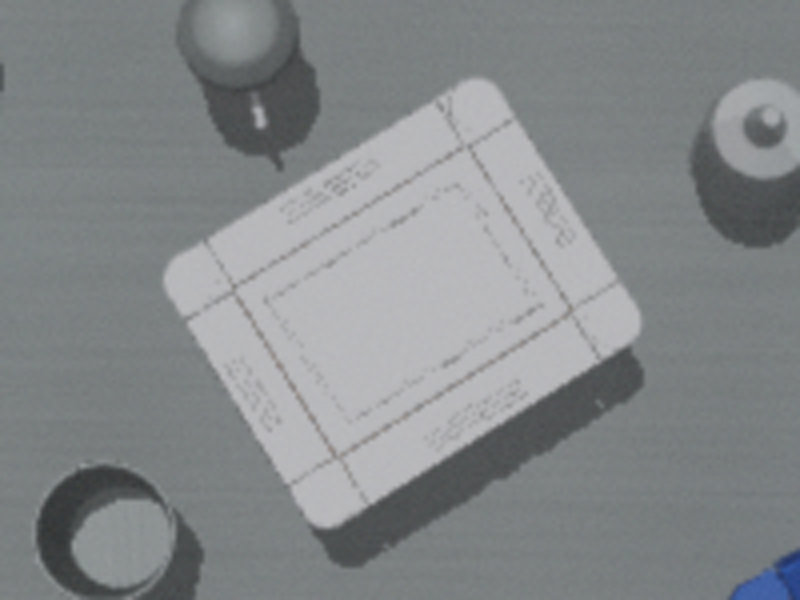

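In both views all four flaps lie level with the corners and middle of the lid. The box has not moved, the bystanders look as they did at the start, and the arm is clear. I'm handing in.

```bash
python3 -c "
from h import *
r.finish_job(); st('done')"
```

```text
the job is handed in; nothing more can be done
the job is handed in; nothing more can be done
```

All four flaps on the white-lidded clear box are shut. I pressed them down with the closed fingertips in the order front, right, back, left, backed the arm off clear, and handed the job in at about 16 s.

- **Flaps:** the depth images put every flap's outer edge within 0.5 mm of the lid's middle in both views. They stood 7 to 9 mm higher before pressing.
- **Box:** the top view puts its centre within 0.2 mm of where it started. The side view's estimate shifted by about 2 mm. That is within the camera calibration, so I read it as noise from the changed flap outline rather than real movement.
- **Bystanders:** by eye, the shaker, bottle and cup stand where they did; I did not measure them again.
- **Forces:** the vertical force read at the bottom of each press was 5 to 8 N, after the flap had snapped. The 25 N force stop never triggered.

No check failed; the side-view shift was the only disagreement.

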